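# Hang the steel caddy on the bar's wall cleat

## Task

Hang the steel caddy with the wooden grip on the steel cleat of the tiled panel: carry it there, tip its front up by a good fifteen degrees and, still tipped, lower the slanted strip on its back behind the middle of the cleat until you feel it lightly touch, since the cleat may be bolted higher or lower. Then let it down until it is fully home, level and square to the panel, and let go. Be gentle, without dropping or ramming it, and leave the other things on the bar where they are.

Things in the scene. Friction and masses are not known exactly. Their poses are not given: they have to be found in the camera images.
- rack: Fixed upright panel on the counter, wood faced with white tiles, 204 wide (y), 178 high, dark steel foot behind. Origin: middle of width and thickness, at counter height; z up, -x points out of the tiled front (x = -11). A steel cleat crosses the front. Rack and cleat do not yield. Contact of caddy and rack must stay under 25 N while the caddy is tipped, 60 N always: touch slowly, do not drop it.
- cleat_mid (a point): Fixed point at rack x = -11, y = 0, z = 155, axes as rack. The cleat, a strip 140 long (y), 4 thick, rises from the panel (x = -11) at 45 degrees outward and up: a V groove open upward. Its groove-side face ends in an upper edge at x = -29; outermost corner x = -32, 3 lower. That edge's height varies, 137 to 173, and is NOT reported (this point does not move with it): find it by touch or sight.
- home (a point): Fixed point at rack x = -74, y = 0, z = 76, axes as rack: the caddy's origin when hung fully home, if the cleat's upper edge is at z = 155. In general it is 79 below that edge. Then the strip lies on the cleat's groove-side face, the back plate touches the cleat's edge, the bumpers touch the panel, and the caddy's axes are parallel to the rack's.
- caddy: Loose open sheet-steel bin, 80 deep (x), 100 wide (y), 70 high, 0.3 to 0.65 kg. Origin: centre of underside; z up, -x is its front, +x its back. Back plate 4 thick, rear face x = 42, top z = 85. Two wooden bumpers reach from it to x = 62 at z = 4 to 18. Front tipped up = turned positively about its y axis.
- grip (a point): Centre of the caddy's wooden grip, at caddy x = 0, y = 0, z = 114. The grip is 16 thick in x, 70 long in y, z = 98 to 130, on a 3 thick cross plate over the middle of the bin.
- strip_tip (a point): Middle of the lower edge of the caddy's slanted strip, at caddy x = 59, y = 0, z = 65. The strip is 90 wide, 4 thick and slants backward and down at 45 degrees from the back plate; its underside starts at x = 42, z = 82 and ends at this point; its farthest corner is at x = 62, z = 68.
- mug: steel mug, diameter 80, height 85; origin under its centre. Bystander
- tamper: steel coffee tamper standing on its base, diameter 56, height 60; origin under its centre. Bystander
- bottle: amber bottle, diameter 60, height 160; origin under its centre. Bystander
- syrup: clear bottle, diameter 60, height 160; origin under its centre. Bystander
- jar: glass jar with steel lid, diameter 72, height 80; origin under its centre. Bystander
- tin: plain open steel bin without grip or strip, 90 by 110 by 70; origin under its centre. Bystander
- bowl: white bowl, diameter 110, height 45; origin under its centre. Bystander
There are look-alikes about, which are no part of the job. Leave any blue look-alike of the caddy alone.

How it is judged:
By the outcome, as a careful person would: the job done as asked, in the order asked, and still so for the second after the job is handed in, with the robot touching nothing.
It also fails if it takes over 51 s, if anything falls off the work surface, if the arm or the gripper's body presses on something with over 40 N, if the wrist force passes 120 N, or if a joint passes its speed limit or range.

## Robot

A 6-joint arm with a two-finger parallel gripper is mounted at the origin on the work surface. World frame = base frame: x ahead of the robot, y to its left, z up, the work surface at z = 0. Lengths are in m, angles in rad, forces in N, time in s.
With the tool pointing down it reaches from about 0.35 to 0.775 m from the base axis. Payload 7.3 kg.
Tool frame: the origin (TCP) lies between the finger pads; the fingertips stand 17 mm ahead of it and the grasp point (between the pads) lies 2 mm behind it (env.tip_reach is the distance from the TCP to the fingertips, in m); z points along the fingers, y is the line along which they close (so a half turn about z gives the same grasp; the last joint's range is limited). The gripper opens to 92 mm and grips with 3 to 60 N. Pads are 19 mm wide; open, the fingers measure 130 mm over their backs; the gripper's body (75 mm by 190 mm) begins 47 mm behind the grasp point.
Start: joints at [-1.355, 0.342, 1.524, -0, 1.275, -0.146], TCP at [0.186, -0.491, 0.244] pointing down, gripper open.
Joint ranges: [-2.53, 2.53], [-0.77, 2.02], [0.04, 2.7], [-1, 4.14], [0.28, 2.66], [-3.11, 3.11]. Speed limits (rad/s): [2.57, 2.57, 3.14, 3.14, 3.14, 3.14].

## Interface

Orientations are given as a unit quaternion [w, x, y, z].
In Python, from cell import env, vision, sign_off gives the robot as it stands.
- The arm moves only by the tool carry_out, never from a script. Its arguments are lists of equal length, an entry for each row: "delta_rot": the turn, a rotation vector about the tool's x, y, z each as a share of 0.15 rad, from -1 to 1, a list of three; "translation": the shift along the tool's x, y, z each as a share of 0.05 m, from -1 to 1, a list of three; "jaw": the gripper's target within -1 to 1 (fully open at 1, half-way at 0, shut at -1). In form: {"delta_rot": [[ax, ay, az], ...], "translation": [[tx, ty, tz], ...], "jaw": [jaw, ...]}. A call has 1 to 12 rows; each row shifts and turns the commanded pose from where the row before left it, along the tool's axes as they then stand; what a row does not reach is not made up. A row lasts 1/10 s, in which the tool goes at most 50 mm and 8.59 degrees, less where a joint would pass 70% of its speed; a pose out of reach is approached as far as the arm can. A call with a number of a shift or a turn outside -1 to 1 is refused whole. A call with a gripper value outside its range is refused whole. The fingers move at their own pace and stop on an object; the grip force is fixed at half the most. Time passes only in rows, so rows that do not move let the fingers close. It gives the time, the measured TCP pose, the force, the opening and the grip force at its end, in the units of the state.
- env.get_obs(): the state, without advancing time (a new reading comes with each control period).
- vision.capture(name): name is "scene" or "side" or "wrist"; returns a dict with "color" (400x640x3 uint8, blue, green, red), "intrinsics" (3x3 intrinsics, pixels), "xyz" and "rotation" of the camera in the world. Camera axes: x right, y down, z forward; pixel columns grow to the right and rows downward; lengths in m; the calibration is good to about 2 mm. A picture is of the moment at which its call begins. There is no depth.
- sign_off(): hands the job in; it is judged then, once.
The state is a dict: "clock": time; "joint_pos": joint angles; "qvel": joint speeds; "effort": joint torques, N m; "eef_pos": TCP position; "eef_rot": TCP orientation; "ft_force": force on the tool from outside, world axes, zero at the start; "torque": the same for the moment, N m; "gripper_width": finger opening in m; "grip_force": force on a finger pad.
Only numpy, scipy, OpenCV 4.12 (cv2) and the standard library are available. Lean on these libraries where they do the work, as an engineer would, in place of code of your own. Each camera call takes 0.05 s, during which the arm holds its last target. There are 200 camera calls.

## Working session

There is one attempt and no reset: what is moved stays moved. The work goes in short steps, Python scripts to look and compute and a tool call to move; the robot and the scene stay as the last step left them, time stands still between calls to the robot, and variables do not carry over. Pictures are saved under pics/ and viewed, at most 10 in all, crops included, and the job is handed in when it is done.

Besides the shell and the picture viewer there is one more tool, called after "Request:" in YAML: its name, and indented under it one key for each argument. carry_out: Moves the arm, as the interface text tells. Its arguments: {"type":"object","properties":{"delta_rot":{"type":"array","items":{"type":"array","items":{"type":"number","minimum":-1,"maximum":1}}},"translation":{"type":"array","items":{"type":"array","items":{"type":"number","minimum":-1,"maximum":1}}},"jaw":{"type":"array","items":{"type":"number"}}},"required":["delta_rot","translation","jaw"]}

```bash
mkdir -p pics; ls; python3 - <<'E'
from cell import env, vision
import cv2,pickle
o=env.get_obs()
print({k:o[k] for k in ('clock','eef_pos','eef_rot','ft_force','gripper_width')})
for n in ("scene","side"):
    c=vision.capture(n); pickle.dump(c,open(f'{n}0.pkl','wb')); cv2.imwrite(f'pics/{n}0.png',c['color']); print(n,c['intrinsics'].tolist() if hasattr(c['intrinsics'],'tolist') else c['intrinsics'],c['xyz'],c['rotation'])
E
```

```text
pics
{'clock': 0.0, 'eef_pos': array([ 0.18576336, -0.49064341,  0.24305662]), 'eef_rot': array([-7.50143292e-04,  9.83682060e-01,  1.79913980e-01, -3.37426550e-05]), 'ft_force': array([-0.14010859,  0.10943554,  0.5059711 ]), 'gripper_width': 0.09165651208158297}
scene [[366.798290370626, 0.0, 318.58533582052024], [0.0, 366.798290370626, 204.19667558542258], [0.0, 0.0, 1.0]] [1.17162122 0.22038499 0.90907395] [-0.16959657  0.45868453  0.81453966 -0.3120427 ]
side [[403.91422543013016, 0.0, 314.01450503686925], [0.0, 403.91422543013016, 199.5211496613952], [0.0, 0.0, 1.0]] [0.17321371 0.57588028 0.88795054] [ 0.10766796 -0.23730693  0.88496737 -0.38590904]
```

View pics/scene0.png

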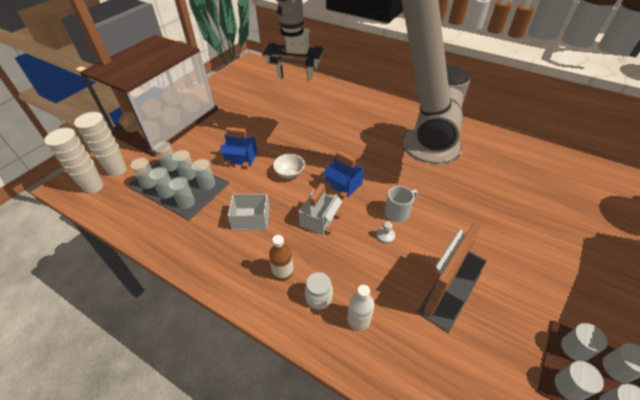

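View pics/side0.png

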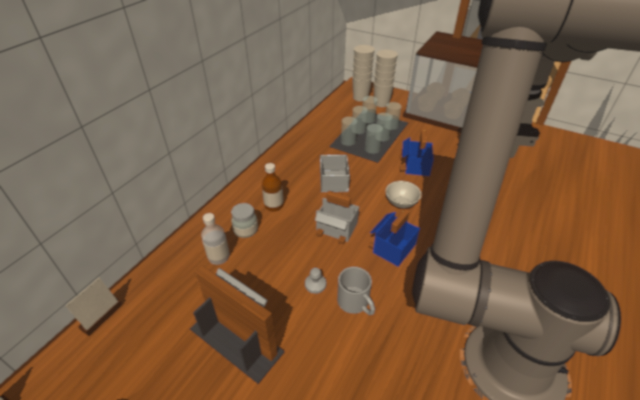

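The scene view shows the steel caddy at (320,210), the blue look-alikes at (345,175) and (238,150), and the plain tin at (250,212). In the side view these are at (337,215), (395,238), (417,157) and (335,173). Only the one at (320,210) is steel with a wooden grip, so it fits the description. The rack is at scene (455,275) and side (240,320), with its back and foot toward the cameras. I'll confirm in an enlarged crop.

```bash
python3 - <<'E'
import cv2,pickle,numpy as np
s=pickle.load(open('scene0.pkl','rb'))['color'];d=pickle.load(open('side0.pkl','rb'))['color']
def c(i,x,y,w=100,h=75): return cv2.resize(i[y:y+h,x:x+w],(400,300),interpolation=cv2.INTER_CUBIC)
m=np.vstack([np.hstack([c(s,270,165),c(d,290,180)]),np.hstack([c(s,400,215,160,120),c(d,170,255,160,120)])])
cv2.imwrite('pics/crop1.png',m)
E
```

```text
(no output)
```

View pics/crop1.png

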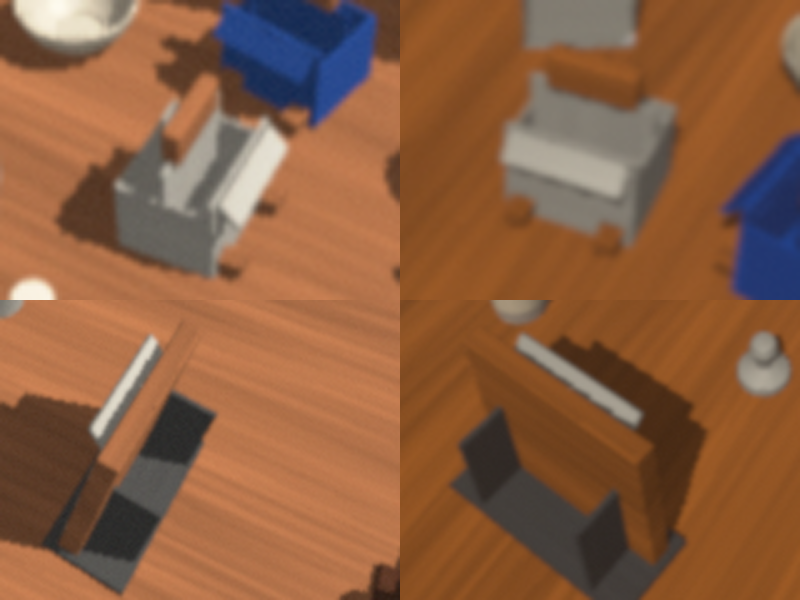

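The crops confirm it: the upper pair shows steel bin, wooden grip, slanted strip and two bumpers. The lower pair shows the rack from behind, with the pale cleat along its far side. Next I'll turn the corners into positions.

```bash
cat > h.py <<'E'
import numpy as np,pickle
from scipy.spatial.transform import Rotation as R
def rot(q): return R.from_quat([q[1],q[2],q[3],q[0]]).as_matrix()
class Cam:
    def __init__(s,c):
        s.K=np.array(c['intrinsics']);s.p=np.array(c['xyz']);s.R=rot(c['rotation'])
    def ray(s,uv):
        d=s.R@np.linalg.inv(s.K)@np.array([uv[0],uv[1],1]);return d/np.linalg.norm(d)
    def plane(s,uv,z):
        d=s.ray(uv);return s.p+d*(z-s.p[2])/d[2]
    def proj(s,X):
        v=s.K@s.R.T@(np.array(X)-s.p);return v[:2]/v[2]
def tri(c1,u1,c2,u2):
    d1,d2=c1.ray(u1),c2.ray(u2);A=np.stack([d1,-d2],1)
    t=np.linalg.lstsq(A,c2.p-c1.p,rcond=None)[0]
    a,b=c1.p+t[0]*d1,c2.p+t[1]*d2;return (a+b)/2,np.linalg.norm(a-b)
def load(n): return Cam(pickle.load(open(n+'.pkl','rb')))
E
python3 - <<'E'
from h import *
np.set_printoptions(precision=4,suppress=True)
S,D=load('scene0'),load('side0')
a=lambda x,y:(270+x/4-.4,165+y/4-.4); b=lambda x,y:(290+(x-400)/4-.4,180+y/4-.4)
e=lambda x,y:(400+x/2.5-.3,215+(y-300)/2.5-.3); f=lambda x,y:(170+(x-400)/2.5-.3,255+(y-300)/2.5-.3)
print('side rack top', D.plane(f(466,345),.178),D.plane(f(636,463),.178),D.plane(f(654,447),.178))
print('scene rack top',S.plane(e(97,462),.178),S.plane(e(122,468),.178),S.plane(e(183,322),.178),S.plane(e(195,326),.178))
print('cleat L/R tri',tri(S,e(90,432),D,f(524,334)),tri(S,e(152,335),D,f(642,412)))
print('grip scene',S.plane(a(210,78),.13),S.plane(a(173,132),.13))
print('grip side',D.plane(b(555,53),.13),D.plane(b(640,77),.13))
# caddy strip top (z=.085) ends
print('backtop side',D.plane(b(508,122),.085),D.plane(b(638,158),.085))
print('strip tip side',D.plane(b(503,155),.068),D.plane(b(625,195),.068))
E
```

```text
side rack top [0.6685 0.2443 0.178 ] [0.4741 0.2639 0.178 ] [0.4699 0.2452 0.178 ]
scene rack top [0.6761 0.2246 0.178 ] [0.6704 0.2457 0.178 ] [0.4764 0.2449 0.178 ] [0.4753 0.2567 0.178 ]
cleat L/R tri (array([0.6401, 0.2064, 0.1668]), np.float64(0.004353917557997781)) (array([0.5008, 0.2215, 0.1703]), np.float64(0.0036643215551065192))
grip scene [ 0.5117 -0.18    0.13  ] [ 0.5723 -0.1747  0.13  ]
grip side [ 0.5693 -0.1735  0.13  ] [ 0.5063 -0.1808  0.13  ]
backtop side [ 0.5865 -0.1368  0.085 ] [ 0.4902 -0.1506  0.085 ]
strip tip side [ 0.5815 -0.1209  0.068 ] [ 0.4886 -0.1293  0.068 ]
```

Request:
carry_out:
  delta_rot:
    - [0, 0, 0.43]
    - [0, 0, 0.43]
    - [0, 0, 0.43]
    - [0, 0, 0.43]
    - [0, 0, 0]
    - [0, 0, 0]
    - [0, 0, 0]
    - [0, 0, 0]
    - [0, 0, 0]
    - [0, 0, 0]
    - [0, 0, 0]
    - [0, 0, 0]
  translation:
    - [0, 0, -0.1]
    - [0, 0, -0.1]
    - [0, 0, -0.1]
    - [0, 0, -0.1]
    - [0.96, -0.686, 0]
    - [0.96, -0.686, 0]
    - [0.96, -0.686, 0]
    - [0.96, -0.686, 0]
    - [0.96, -0.686, 0]
    - [0.96, -0.686, 0]
    - [0.96, -0.686, 0]
    - [0.96, -0.686, 0]
  jaw: [1, 1, 1, 1, 1, 1, 1, 1, 1, 1, 1, 1]

```text
clock: 1.3
eef_pos: [0.4866, -0.2242, 0.2635]
eef_rot: [-0.0, 0.999, 0.052, -0.0]
ft_force: [0.6, -0.4, 1.0]
gripper_width: 0.0919
grip_force: 0.0
```

```bash
python3 - <<'E'
from cell import env, vision
import cv2,pickle
from h import *
np.set_printoptions(precision=4,suppress=True)
c=vision.capture('wrist'); pickle.dump(c,open('wrist1.pkl','wb')); cv2.imwrite('pics/wrist1.png',c['color'])
o=env.get_obs(); print(o['clock'],o['eef_pos'],rot(o['eef_rot']),c['xyz'],c['rotation'],c['intrinsics'])
W=Cam(c); print(W.proj([.54,-.178,.13]))
E
```

```text
1.35 [ 0.4912 -0.219   0.2633] [[ 0.9941  0.1081  0.003 ]
 [ 0.1081 -0.9941  0.0034]
 [ 0.0034 -0.003  -1.    ]] [ 0.57   -0.2154  0.404 ] [ 0.1148  0.7343 -0.6611 -0.1027] [[351.8845   0.     319.2376]
 [  0.     351.8845 201.9872]
 [  0.       0.       1.    ]]
[266.1133 125.0995]
```

View pics/wrist1.png

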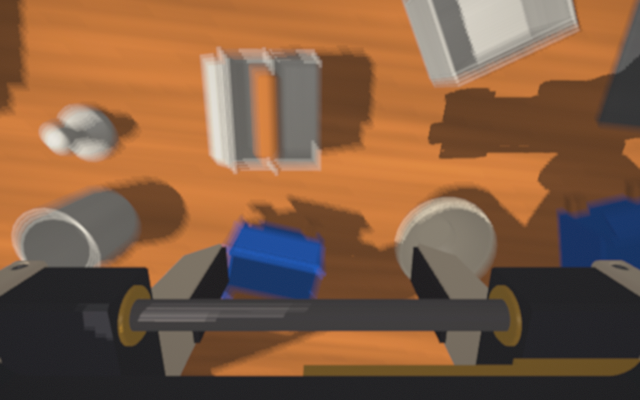

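The wrist view, blurred because the arm was still moving, shows the caddy's grip around (264,112) with its strip to the left at (215,110). The predicted grip position was (266,125). I'll let the arm settle and look again.

Request:
carry_out:
  delta_rot:
    - [0, 0, 0]
    - [0, 0, 0]
    - [0, 0, 0]
    - [0, 0, 0]
  translation:
    - [0, 0, 0]
    - [0, 0, 0]
    - [0, 0, 0]
    - [0, 0, 0]
  jaw: [1, 1, 1, 1]

```text
clock: 1.75
eef_pos: [0.4846, -0.2271, 0.2638]
eef_rot: [0.0, 0.999, 0.051, -0.0]
ft_force: [0.4, -0.7, -0.0]
gripper_width: 0.092
grip_force: 0.0
```

```bash
python3 - <<'E'
from cell import env, vision
import cv2,pickle
from h import *
np.set_printoptions(precision=4,suppress=True)
c=vision.capture('wrist'); pickle.dump(c,open('wrist2.pkl','wb')); cv2.imwrite('pics/wrist2.png',c['color'])
o=env.get_obs(); print(o['clock'],o['eef_pos'],rot(o['eef_rot']),o['ft_force'],c['xyz'])
W=Cam(c); u=W.proj([.54,-.178,.13]);print(u)
hsv=cv2.cvtColor(c['color'],cv2.COLOR_BGR2HSV)
m=cv2.inRange(hsv,(5,130,60),(18,255,255))
cv2.imwrite('pics/wrist2m.png',np.hstack([cv2.resize(c['color'],(400,250)),cv2.resize(cv2.cvtColor(m,cv2.COLOR_GRAY2BGR),(400,250))]))
# candidate: component near u
n,l,st,ce=cv2.connectedComponentsWithStats(m)
for i in range(1,n):
    if 100<st[i][4]<20000: 
        r=cv2.minAreaRect(np.argwhere(l==i)[:,::-1].astype(np.float32)); P=cv2.boxPoints(r)
        print(st[i],ce[i],[W.plane(p,.13)[:2].round(4).tolist() for p in P],W.plane(r[0],.13))
E
```

```text
1.8 [ 0.4847 -0.2271  0.2638] [[ 0.9948  0.1015 -0.    ]
 [ 0.1015 -0.9948 -0.0002]
 [-0.      0.0002 -1.    ]] [-0.9185  0.574  -0.13  ] [ 0.5679 -0.2184  0.4043]
[262.3249 122.1734]
[ 254   73   26   91 2074] [267.0516 117.2989] [[0.5745, -0.1696], [0.5771, -0.1868], [0.5102, -0.1948], [0.5074, -0.1762]] [ 0.5436 -0.1817  0.13  ]
[  182   331   273    46 10138] [311.5503 351.881 ] [[0.2908, -0.1133], [0.3431, -0.1141], [0.3687, -0.3649], [0.3176, -0.3763]] [ 0.3306 -0.242   0.13  ]
```

View pics/wrist2m.png

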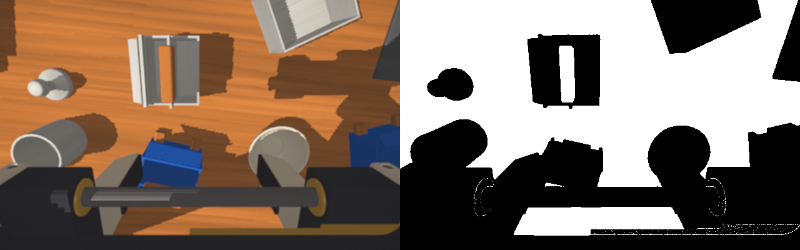

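The grip is at about pixel (267,117): centre (0.542, -0.181), size 67 x 17 mm, direction 6.2°. That agrees with its known size and with the first estimate. Now I'll move above it and descend.

Request:
carry_out:
  delta_rot:
    - [0, 0, 0]
    - [0, 0, 0]
    - [0, 0, 0]
    - [0, 0, 0]
    - [0, 0, 0]
    - [0, 0, 0]
  translation:
    - [0.307, -0.205, 0]
    - [0.307, -0.205, 0]
    - [0.307, -0.205, 0]
    - [0.307, -0.205, 0]
    - [0, 0, 0]
    - [0, 0, 0]
  jaw: [0.3, 0.3, 0.3, 0.3, 0.3, 0.3]

```text
clock: 2.4
eef_pos: [0.5418, -0.1795, 0.2636]
eef_rot: [0.0, 0.999, 0.052, -0.0]
ft_force: [-0.3, 0.1, 1.7]
gripper_width: 0.0599
grip_force: 0.0
```

Request:
carry_out:
  delta_rot:
    - [0, 0, 0]
    - [0, 0, 0]
    - [0, 0, 0]
    - [0, 0, 0]
    - [0, 0, 0]
    - [0, 0, 0]
    - [0, 0, 0]
    - [0, 0, 0]
    - [0, 0, 0]
    - [0, 0, 0]
  translation:
    - [0, 0, 0.377]
    - [0, 0, 0.377]
    - [0, 0, 0.377]
    - [0, 0, 0.377]
    - [0, 0, 0.377]
    - [0, 0, 0.377]
    - [0, 0, 0.377]
    - [0, 0, 0.377]
    - [0, 0, 0]
    - [0, 0, 0]
  jaw: [0.3, 0.3, 0.3, 0.3, 0.3, 0.3, 0.3, 0.3, 0.3, 0.3]

```text
clock: 3.4
eef_pos: [0.5419, -0.1797, 0.1134]
eef_rot: [0.0, 0.999, 0.051, -0.0]
ft_force: [-0.5, -0.1, 0.1]
gripper_width: 0.0601
grip_force: 0.0
```

Request:
carry_out:
  delta_rot:
    - [0, 0, 0]
    - [0, 0, 0]
    - [0, 0, 0]
    - [0, 0, 0]
    - [0, 0, 0]
    - [0, 0, 0]
    - [0, 0, 0]
    - [0, 0, 0]
  translation:
    - [0, 0, 0]
    - [0, 0, 0]
    - [0, 0, 0]
    - [0, 0, 0]
    - [0, 0, 0]
    - [0, 0, 0]
    - [0, 0, 0]
    - [0, 0, 0]
  jaw: [-0.2, -0.5, -1, -1, -1, -1, -1, -1]

```text
clock: 4.2
eef_pos: [0.5423, -0.179, 0.1128]
eef_rot: [0.0, 0.999, 0.052, 0.0]
ft_force: [0.5, -1.6, -0.7]
gripper_width: 0.0155
grip_force: 30.0
```

Request:
carry_out:
  delta_rot:
    - [0, 0, 0]
    - [0, 0, 0]
    - [0, 0, 0]
    - [0, 0, 0]
    - [0, 0, 0]
    - [0, 0, 0]
    - [0, 0, 0]
    - [0, 0, 0]
  translation:
    - [0, 0, -0.1]
    - [0, 0, -0.2]
    - [0, 0, -0.3]
    - [0, 0, -0.5]
    - [0, 0, -0.5]
    - [0, 0, -0.5]
    - [0, 0, -0.5]
    - [0, 0, 0]
  jaw: [-1, -1, -1, -1, -1, -1, -1, -1]

```text
clock: 5.0
eef_pos: [0.5437, -0.1794, 0.2469]
eef_rot: [0.002, 0.999, 0.052, 0.003]
ft_force: [0.2, 0.7, -5.5]
gripper_width: 0.0158
grip_force: 30.0
```

```bash
python3 - <<'E'
from h import *
import cv2
np.set_printoptions(precision=4,suppress=True)
S,D=load('scene0'),load('side0')
for n,p in dict(bottle=(282,275),jar=(318,303),syrup=(360,325),tamper=(387,238),mug=(398,215)).items(): print(n,S.plane(p,0))
for nm,C,(x,y,w,h),off in (('scene0',S,(430,225,45,60),0),('side0',D,(210,262,65,50),0)):
    im=pickle.load(open(nm+'.pkl','rb'))['color'][y:y+h,x:x+w]
    hsv=cv2.cvtColor(im,cv2.COLOR_BGR2HSV); m=cv2.inRange(hsv,(0,0,130),(180,75,255))
    n,l,st,ce=cv2.connectedComponentsWithStats(m); i=1+np.argmax(st[1:,4]); print(nm,st[i])
    P=np.argwhere(l==i)[:,::-1].astype(np.float32); r=cv2.minAreaRect(P); B=cv2.boxPoints(r)+[x,y]
    print(B.tolist())
    # ends along long axis, centre line
    v=cv2.fitLine(P,cv2.DIST_L2,0,.01,.01).ravel(); t=(P-v[2:])@v[:2]
    for k in (t.min(),t.max()):
        q=v[2:]+k*v[:2]+[x,y]; print('end',q,C.plane(q,.168))
    e=[C.plane(v[2:]+k*v[:2]+[x,y],.168) for k in(t.min(),t.max())]; d=e[1]-e[0]; print('yaw',np.degrees(np.arctan2(d[1],d[0])),np.linalg.norm(d))
E
```

```text
bottle [ 0.7698 -0.1575  0.    ]
jar [ 0.79   -0.0254  0.    ]
syrup [0.7862 0.0984 0.    ]
tamper [0.498 0.043 0.   ]
mug [ 0.3959  0.0352 -0.    ]
scene0 [  6   4  27  41 267]
[[434.5741491317749, 266.83029556274414], [458.9532127380371, 228.33703517913818], [464.06819915771484, 231.5765266418457], [439.68913650512695, 270.06978607177734]]
end [437.1412 268.4581] [0.6429 0.2121 0.168 ]
end [461.4588 229.9205] [0.5024 0.2264 0.168 ]
yaw 174.19063033584223 0.141174942540787
side0 [  7   7  49  35 325]
[[215.49071311950684, 272.6498680114746], [218.87532997131348, 267.72679138183594], [265.9840850830078, 300.1140556335449], [262.5994644165039, 305.0371322631836]]
end [217.1954 270.1752] [0.6397 0.2111 0.168 ]
end [264.3647 302.4673] [0.5011 0.2265 0.168 ]
yaw 173.63881661369425 0.1393636725832672
```

The rack yaw comes out at 84.0° and the cleat length at 0.139–0.141 m, as it should be. The cleat's visible middle is near (0.572, 0.219), with its upper edge at z ≈ 0.168. The bystanders are clear of the path. Next I'll turn the caddy, carry it to a staging point 60 mm in front, and tip it there.

Request:
carry_out:
  delta_rot:
    - [0, 0, 0.2]
    - [0, 0, 0.35]
    - [0, 0, 0.35]
    - [0, 0, 0.35]
    - [0, 0, 0.14]
    - [0, 0, 0]
  translation:
    - [0, 0, -0.02]
    - [0, 0, -0.02]
    - [0, 0, -0.02]
    - [0, 0, 0]
    - [0, 0, 0]
    - [0, 0, 0]
  jaw: [-1, -1, -1, -1, -1, -1]

```text
clock: 5.6
eef_pos: [0.5417, -0.1786, 0.2444]
eef_rot: [-0.001, 0.999, -0.052, -0.001]
ft_force: [0.5, -0.9, -5.7]
gripper_width: 0.0158
grip_force: 30.0
```

Request:
carry_out:
  delta_rot:
    - [0, 0, 0]
    - [0, 0, 0]
    - [0, 0, 0]
    - [0, 0, 0]
    - [0, 0, 0]
    - [0, 0, 0]
    - [0, 0, 0]
    - [0, 0, 0]
    - [0, 0, 0]
    - [0, 0, 0]
    - [0, 0, 0]
    - [0, 0, 0]
  translation:
    - [-0.027, -0.2, 0]
    - [-0.027, -0.4, 0]
    - [-0.027, -0.6, 0]
    - [-0.027, -0.7, 0]
    - [-0.027, -0.7, 0]
    - [-0.027, -0.7, 0]
    - [-0.027, -0.7, 0]
    - [-0.027, -0.7, 0]
    - [-0.027, -0.6, 0]
    - [-0.027, -0.4, 0]
    - [-0.027, -0.334, 0]
    - [0, 0, 0]
  jaw: [-1, -1, -1, -1, -1, -1, -1, -1, -1, -1, -1, -1]

```text
clock: 6.8
eef_pos: [0.5585, 0.1252, 0.2457]
eef_rot: [-0.0, 0.999, -0.051, -0.0]
ft_force: [1.0, 0.3, -6.0]
gripper_width: 0.0159
grip_force: 30.0
```

Request:
carry_out:
  delta_rot:
    - [-0.2, 0, 0]
    - [-0.35, 0, 0]
    - [-0.4, 0, 0]
    - [-0.4, 0, 0]
    - [-0.4, 0, 0]
    - [-0.34, 0, 0]
    - [0, 0, 0]
    - [0, 0, 0]
    - [0, 0, 0]
  translation:
    - [0, 0, 0]
    - [0, 0, 0]
    - [0, 0, 0]
    - [0, 0, 0]
    - [0, 0, 0]
    - [0, 0, 0]
    - [0, 0, 0]
    - [0, 0, 0]
    - [0, 0, 0]
  jaw: [-1, -1, -1, -1, -1, -1, -1, -1, -1]

```text
clock: 7.7
eef_pos: [0.5591, 0.1222, 0.246]
eef_rot: [0.155, 0.986, -0.052, -0.008]
ft_force: [-0.3, -0.1, -5.4]
gripper_width: 0.016
grip_force: 30.0
```

```bash
python3 - <<'E'
from cell import env, vision
import cv2,pickle
from h import *
np.set_printoptions(precision=4,suppress=True)
ims=[]
for n in('scene','side'):
    c=vision.capture(n); pickle.dump(c,open(n+'3.pkl','wb')); ims.append(c['color'])
o=env.get_obs(); print(o['clock'],o['eef_pos'],o['ft_force'],o['torque'],o['joint_pos']);print(rot(o['eef_rot']))
c=lambda i,x,y,w=133,h=100: cv2.resize(i[y:y+h,x:x+w],(400,300),interpolation=cv2.INTER_CUBIC)
w=vision.capture('wrist')['color']
cv2.imwrite('pics/st3.png',np.vstack([np.hstack([c(ims[0],360,190),c(ims[1],200,225)]),np.hstack([cv2.resize(w,(400,300)),np.zeros((300,400,3),np.uint8)])]))
E
```

```text
7.8 [0.5591 0.1221 0.2462] [-0.0529 -0.3774 -5.7593] [0.5685 0.0082 0.0011] [ 0.2343  0.5043  1.3011 -0.2967  1.4487  1.9639]
[[ 0.9944 -0.1005 -0.032 ]
 [-0.1055 -0.9462 -0.306 ]
 [ 0.0005  0.3077 -0.9515]]
```

View pics/st3.png

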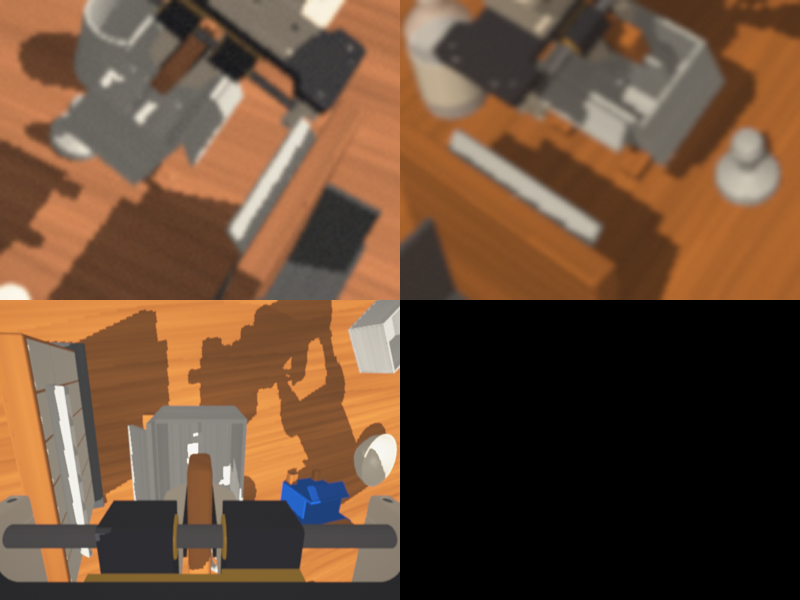

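The crops show the caddy tipped front-up with its strip facing the cleat (scene crop (215,120) against cleat (270,180)), level in yaw and clear of the tamper. Now I'll approach horizontally about 60 mm, with the tip roughly 12 mm above the edge.

Request:
carry_out:
  delta_rot:
    - [0, 0, 0]
    - [0, 0, 0]
    - [0, 0, 0]
    - [0, 0, 0]
    - [0, 0, 0]
    - [0, 0, 0]
    - [0, 0, 0]
    - [0, 0, 0]
    - [0, 0, 0]
    - [0, 0, 0]
    - [0, 0, 0]
  translation:
    - [0.004, -0.114, -0.037]
    - [0.004, -0.114, -0.037]
    - [0.004, -0.114, -0.037]
    - [0.004, -0.114, -0.037]
    - [0.004, -0.114, -0.037]
    - [0.004, -0.114, -0.037]
    - [0.004, -0.114, -0.037]
    - [0.004, -0.114, -0.037]
    - [0.004, -0.114, -0.037]
    - [0.004, -0.114, -0.037]
    - [0, 0, 0]
  jaw: [-1, -1, -1, -1, -1, -1, -1, -1, -1, -1, -1]

```text
clock: 8.95
eef_pos: [0.5674, 0.183, 0.2458]
eef_rot: [0.156, 0.986, -0.051, -0.008]
ft_force: [-0.7, 0.5, -4.6]
gripper_width: 0.016
grip_force: 30.0
```

```bash
python3 - <<'E'
from cell import env, vision
import cv2,pickle
from h import *
np.set_printoptions(precision=4,suppress=True)
ims=[]
for n in('scene','side'):
    c=vision.capture(n); pickle.dump(c,open(n+'4.pkl','wb')); ims.append(c['color'])
o=env.get_obs(); print(o['clock'],o['eef_pos'],o['ft_force'])
O=np.array([.573,.2425,0]);rx=np.array([.1045,.9945,0]);ry=np.array([-.9945,.1045,0])
q=o['eef_pos']-O; print('rack',q@rx,q@ry)
c=lambda i,x,y,w=80,h=60: cv2.resize(i[y:y+h,x:x+w],(400,300),interpolation=cv2.INTER_CUBIC)
cv2.imwrite('pics/st4.png',np.hstack([c(ims[0],405,215),c(ims[1],205,250)]))
E
```

```text
9.05 [0.5673 0.1822 0.2458] [-0.6064 -0.323  -5.7283]
rack -0.060584357109309 -0.0006069848247991676
```

View pics/st4.png

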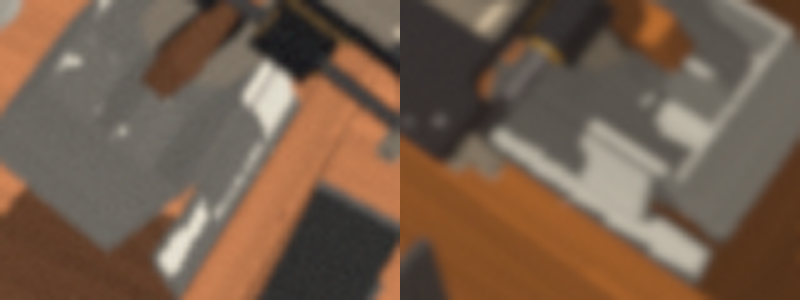

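The views show the strip above and behind the cleat, roughly centred (side crop (620,180)), with no contact. Descending slowly.

Request:
carry_out:
  delta_rot:
    - [0, 0, 0]
    - [0, 0, 0]
    - [0, 0, 0]
    - [0, 0, 0]
    - [0, 0, 0]
    - [0, 0, 0]
    - [0, 0, 0]
  translation:
    - [0, -0.0123, 0.038]
    - [0, -0.0123, 0.038]
    - [0, -0.0123, 0.038]
    - [0, -0.0123, 0.038]
    - [0, -0.0123, 0.038]
    - [0, -0.0123, 0.038]
    - [0, 0, 0]
  jaw: [-1, -1, -1, -1, -1, -1, -1]

```text
clock: 9.75
eef_pos: [0.5671, 0.1821, 0.2335]
eef_rot: [0.156, 0.986, -0.052, -0.008]
ft_force: [-0.0, 0.8, -5.9]
gripper_width: 0.0157
grip_force: 30.0
```

Request:
carry_out:
  delta_rot:
    - [0, 0, 0]
    - [0, 0, 0]
    - [0, 0, 0]
    - [0, 0, 0]
    - [0, 0, 0]
  translation:
    - [0, -0.0062, 0.019]
    - [0, -0.0062, 0.019]
    - [0, -0.0062, 0.019]
    - [0, -0.0062, 0.019]
    - [0, 0, 0]
  jaw: [-1, -1, -1, -1, -1]

```text
clock: 10.25
eef_pos: [0.5672, 0.1821, 0.2297]
eef_rot: [0.156, 0.986, -0.052, -0.008]
ft_force: [-0.0, -0.4, -5.5]
gripper_width: 0.0159
grip_force: 30.0
```

Request:
carry_out:
  delta_rot:
    - [0, 0, 0]
    - [0, 0, 0]
    - [0, 0, 0]
    - [0, 0, 0]
    - [0, 0, 0]
  translation:
    - [0, -0.0031, 0.0095]
    - [0, -0.0031, 0.0095]
    - [0, -0.0031, 0.0095]
    - [0, -0.0031, 0.0095]
    - [0, 0, 0]
  jaw: [-1, -1, -1, -1, -1]

```text
clock: 10.75
eef_pos: [0.5673, 0.1821, 0.2278]
eef_rot: [0.156, 0.986, -0.052, -0.008]
ft_force: [0.7, 1.1, -5.9]
gripper_width: 0.0155
grip_force: 30.0
```

Request:
carry_out:
  delta_rot:
    - [0, 0, 0]
    - [0, 0, 0]
    - [0, 0, 0]
  translation:
    - [0, -0.0031, 0.0095]
    - [0, -0.0031, 0.0095]
    - [0, 0, 0]
  jaw: [-1, -1, -1]

```text
clock: 11.05
eef_pos: [0.5673, 0.1821, 0.2268]
eef_rot: [0.156, 0.986, -0.052, -0.008]
ft_force: [-0.0, -0.1, -6.1]
gripper_width: 0.0159
grip_force: 30.0
```

Request:
carry_out:
  delta_rot:
    - [0, 0, 0]
    - [0, 0, 0]
    - [0, 0, 0]
  translation:
    - [0, -0.0031, 0.0095]
    - [0, -0.0031, 0.0095]
    - [0, 0, 0]
  jaw: [-1, -1, -1]

```text
clock: 11.35
eef_pos: [0.5673, 0.1821, 0.2258]
eef_rot: [0.156, 0.986, -0.052, -0.008]
ft_force: [0.8, -0.7, -5.4]
gripper_width: 0.0162
grip_force: 30.0
```

Request:
carry_out:
  delta_rot:
    - [0, 0, 0]
    - [0, 0, 0]
    - [0, 0, 0]
  translation:
    - [0, -0.0031, 0.0095]
    - [0, -0.0031, 0.0095]
    - [0, 0, 0]
  jaw: [-1, -1, -1]

```text
clock: 11.65
eef_pos: [0.5673, 0.1822, 0.225]
eef_rot: [0.156, 0.986, -0.052, -0.008]
ft_force: [-0.2, 1.1, -6.4]
gripper_width: 0.0157
grip_force: 30.0
```

Request:
carry_out:
  delta_rot:
    - [0, 0, 0]
    - [0, 0, 0]
  translation:
    - [0, -0.0031, 0.0095]
    - [0, 0, 0]
  jaw: [-1, -1]

```text
clock: 11.85
eef_pos: [0.5674, 0.1823, 0.2247]
eef_rot: [0.156, 0.986, -0.052, -0.008]
ft_force: [-0.2, 1.4, -3.7]
gripper_width: 0.0158
grip_force: 30.0
```

Request:
carry_out:
  delta_rot:
    - [0, 0, 0]
    - [0, 0, 0]
  translation:
    - [0, -0.0031, 0.0095]
    - [0, 0, 0]
  jaw: [-1, -1]

```text
clock: 12.05
eef_pos: [0.5675, 0.1825, 0.2244]
eef_rot: [0.156, 0.986, -0.052, -0.008]
ft_force: [0.8, 2.3, -0.7]
gripper_width: 0.0157
grip_force: 30.0
```

Light touch felt: about 5 N up and 2.4 N toward the panel, so the tip is on the groove face and the edge is at ≈ 0.171, which agrees with sight. Now I'll ease off 1.5 mm and level about the tip.

Request:
carry_out:
  delta_rot:
    - [0, 0, 0]
    - [0.209, 0, 0]
    - [0.209, 0, 0]
    - [0.209, 0, 0]
    - [0.209, 0, 0]
    - [0.209, 0, 0]
    - [0.209, 0, 0]
    - [0.209, 0, 0]
    - [0.209, 0, 0]
    - [0.209, 0, 0]
    - [0.209, 0, 0]
    - [0, 0, 0]
  translation:
    - [0, 0.0093, -0.0285]
    - [0, 0.03, 0.037]
    - [0, 0.03, 0.037]
    - [0, 0.03, 0.037]
    - [0, 0.03, 0.037]
    - [0, 0.03, 0.037]
    - [0, 0.03, 0.037]
    - [0, 0.03, 0.037]
    - [0, 0.03, 0.037]
    - [0, 0.03, 0.037]
    - [0, 0.03, 0.037]
    - [0, 0, 0]
  jaw: [-1, -1, -1, -1, -1, -1, -1, -1, -1, -1, -1, -1]

```text
clock: 13.25
eef_pos: [0.5654, 0.1638, 0.21]
eef_rot: [-0.001, 0.999, -0.053, 0.0]
ft_force: [-0.7, 3.8, -5.1]
gripper_width: 0.016
grip_force: 30.0
```

Request:
carry_out:
  delta_rot:
    - [0, 0, 0]
    - [0, 0, 0]
  translation:
    - [0, 0, 0]
    - [0, 0, 0]
  jaw: [-1, -1]

```text
clock: 13.45
eef_pos: [0.5655, 0.1642, 0.21]
eef_rot: [0.001, 0.999, -0.052, 0.0]
ft_force: [-0.5, 0.7, -4.7]
gripper_width: 0.0157
grip_force: 30.0
```

```bash
cat > st.py <<'E'
from cell import env
from h import *
np.set_printoptions(precision=4,suppress=True)
o=env.get_obs(); q=o['eef_pos']-np.array([.573,.2425,0]);M=rot(o['eef_rot'])
print(o['clock'],'rack',q@[.1045,.9945,0],q@[-.9945,.1045,0],q[2],'ft',o['ft_force'],'tau',o['torque'],'tilt',np.degrees(M[2,:2]),'yaw',np.degrees(np.arctan2(M[1,0],M[0,0])))
E
python3 st.py
```

```text
13.45 rack -0.07867379617586624 -0.0007007594599770096 0.20997439486020647 ft [-0.4522  0.6542 -4.7111] tau [ 0.1048  0.013  -0.0635] tilt [0.0204 0.0597] yaw -5.986495005073831
```

Request:
carry_out:
  delta_rot:
    - [0, 0, 0]
    - [0, 0, 0]
    - [0, 0, 0]
    - [0, 0, 0]
    - [0, 0, 0]
    - [0, 0, 0]
  translation:
    - [0, -0.012, 0.012]
    - [0, -0.012, 0.012]
    - [0, -0.012, 0.012]
    - [0, -0.012, 0.012]
    - [0, -0.012, 0.012]
    - [0, 0, 0]
  jaw: [-1, -1, -1, -1, -1, -1]

```text
clock: 14.05
eef_pos: [0.5657, 0.1674, 0.2066]
eef_rot: [0.0, 0.999, -0.052, -0.0]
ft_force: [-0.5, 1.0, -5.5]
gripper_width: 0.0158
grip_force: 30.0
```

```bash
python3 st.py
```

```text
14.05 rack -0.07540590581240046 -0.00055459827614725 0.2066375647205678 ft [-0.5098  0.9608 -5.5376] tau [ 0.0416 -0.0728 -0.0175] tilt [-0.0152  0.0078] yaw -5.992052716145343
```

Request:
carry_out:
  delta_rot:
    - [0, 0, 0]
    - [0, 0, 0]
    - [0, 0, 0]
    - [0, 0, 0]
  translation:
    - [0, -0.01, 0.01]
    - [0, -0.01, 0.01]
    - [0, 0, 0]
    - [0, 0, 0]
  jaw: [-1, -1, -1, -1]

```text
clock: 14.45
eef_pos: [0.5658, 0.1683, 0.2058]
eef_rot: [0.0, 0.999, -0.052, -0.0]
ft_force: [0.4, 0.4, -5.3]
gripper_width: 0.0159
grip_force: 30.0
```

Request:
carry_out:
  delta_rot:
    - [0, 0, 0]
    - [0, 0, 0]
    - [0, 0, 0]
  translation:
    - [0, -0.01, 0.01]
    - [0, 0, 0]
    - [0, 0, 0]
  jaw: [-1, -1, -1]

```text
clock: 14.75
eef_pos: [0.5659, 0.1688, 0.2053]
eef_rot: [0.0, 0.999, -0.052, -0.0]
ft_force: [0.1, 0.0, -5.6]
gripper_width: 0.0155
grip_force: 30.0
```

```bash
python3 st.py
```

```text
14.75 rack -0.07401826099142836 -0.000604564734410713 0.20530029049538856 ft [ 0.0811  0.0335 -5.6383] tau [ 0.0251  0.0299 -0.0173] tilt [-0.003   0.0108] yaw -5.9974580533469855
```

Request:
carry_out:
  delta_rot:
    - [0, 0, 0]
    - [0, 0, 0]
    - [0, 0, 0]
  translation:
    - [0, 0, 0.01]
    - [0, 0, 0]
    - [0, 0, 0]
  jaw: [-1, -1, -1]

```text
clock: 15.05
eef_pos: [0.566, 0.169, 0.205]
eef_rot: [-0.0, 0.999, -0.052, 0.0]
ft_force: [-0.4, 0.6, -5.2]
gripper_width: 0.0162
grip_force: 30.0
```

Request:
carry_out:
  delta_rot:
    - [0, 0, 0]
    - [0, 0, 0]
    - [0, 0, 0]
  translation:
    - [0, 0, 0.01]
    - [0, 0, 0]
    - [0, 0, 0]
  jaw: [-1, -1, -1]

```text
clock: 15.35
eef_pos: [0.5661, 0.1691, 0.2047]
eef_rot: [-0.0, 0.999, -0.052, 0.0]
ft_force: [0.9, 1.8, -2.3]
gripper_width: 0.0157
grip_force: 30.0
```

Request:
carry_out:
  delta_rot:
    - [0, 0, 0]
    - [0, 0, 0]
    - [0, 0, 0]
  translation:
    - [0, -0.012, 0.01]
    - [0, 0, 0]
    - [0, 0, 0]
  jaw: [-1, -1, -1]

```text
clock: 15.65
eef_pos: [0.5662, 0.1695, 0.2043]
eef_rot: [-0.0, 0.999, -0.052, 0.0]
ft_force: [-1.0, 1.6, 0.8]
gripper_width: 0.016
grip_force: 30.0
```

Request:
carry_out:
  delta_rot:
    - [0, 0, 0]
    - [0, 0, 0]
    - [0, 0, 0]
  translation:
    - [0, -0.012, 0.01]
    - [0, 0, 0]
    - [0, 0, 0]
  jaw: [-1, -1, -1]

```text
clock: 15.95
eef_pos: [0.5663, 0.1696, 0.2042]
eef_rot: [0.0, 0.999, -0.052, 0.001]
ft_force: [-2.3, -1.2, 5.4]
gripper_width: 0.0153
grip_force: 30.0
```

```bash
python3 st.py
```

```text
15.95 rack -0.07321247916381907 -0.0009140501260837642 0.20419809476295828 ft [-2.338  -1.1737  5.4315] tau [0.1517 0.4172 0.0075] tilt [0.0688 0.0312] yaw -6.007691537968705
```

It's home: it presses on the groove with about 11 N and the panel contact is felt. Ease slightly and release.

Request:
carry_out:
  delta_rot:
    - [0, 0, 0]
    - [0, 0, 0]
    - [0, 0, 0]
    - [0, 0, 0]
    - [0, 0, 0]
    - [0, 0, 0]
    - [0, 0, 0]
    - [0, 0, 0]
  translation:
    - [0, 0, -0.008]
    - [0, 0, 0]
    - [0, 0, 0]
    - [0, 0, 0]
    - [0, 0, 0]
    - [0, 0, 0]
    - [0, 0, 0]
    - [0, 0, 0]
  jaw: [-1, -1, -0.6, -0.5, -0.4, -0.3, -0.3, -0.3]

```text
clock: 16.75
eef_pos: [0.566, 0.1701, 0.2037]
eef_rot: [0.0, 0.999, -0.052, -0.0]
ft_force: [0.9, 0.1, 0.0]
gripper_width: 0.0323
grip_force: 0.0
```

```bash
python3 st.py; python3 - <<'E'
from cell import env, vision
import cv2,pickle
from h import *
ims=[vision.capture(n)['color'] for n in('scene','side','wrist')]
c=lambda i,x,y,w=107,h=80: cv2.resize(i[y:y+h,x:x+w],(400,300),interpolation=cv2.INTER_CUBIC)
cv2.imwrite('pics/st5.png',np.vstack([np.hstack([c(ims[0],390,205),c(ims[1],200,245)]),np.hstack([cv2.resize(ims[2],(400,300)),cv2.resize(ims[0],(400,300))])]))
E
```

```text
16.75 rack -0.07272415570774063 -0.0006028688433740223 0.20366822658497105 ft [0.8856 0.0752 0.0036] tau [0.0078 0.0352 0.0051] tilt [-0.0028  0.0047] yaw -5.992394869086298
```

View pics/st5.png

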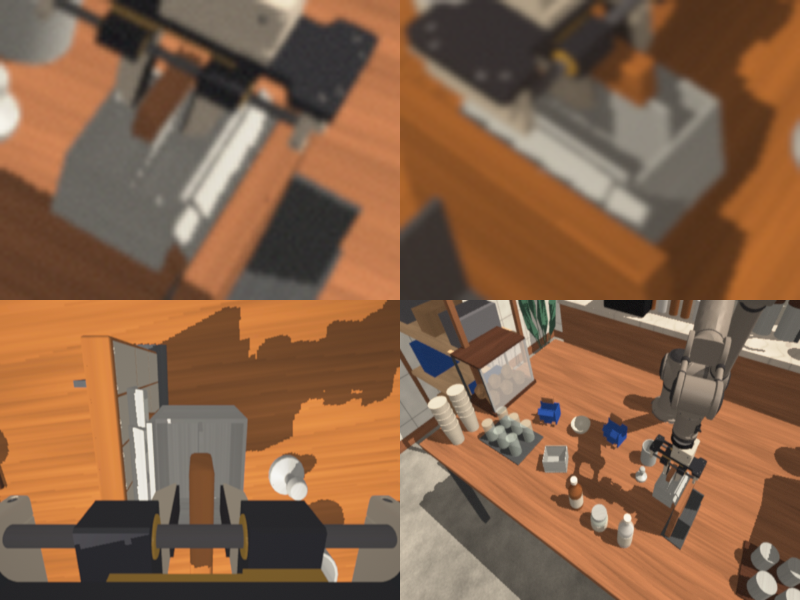

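The caddy hangs on the cleat with its strip seated (scene crop (230,150)), the fingers are clear of the grip, and the force is zero. Retreat straight up and check.

Request:
carry_out:
  delta_rot:
    - [0, 0, 0]
    - [0, 0, 0]
    - [0, 0, 0]
    - [0, 0, 0]
    - [0, 0, 0]
    - [0, 0, 0]
    - [0, 0, 0]
    - [0, 0, 0]
    - [0, 0, 0]
  translation:
    - [0, 0, -0.1]
    - [0, 0, -0.2]
    - [0, 0, -0.3]
    - [0, 0, -0.4]
    - [0, 0, -0.4]
    - [0, 0, -0.4]
    - [0, 0, -0.2]
    - [0, 0, 0]
    - [0, 0, 0]
  jaw: [-0.2, -0.2, -0.2, -0.2, -0.2, -0.2, -0.2, -0.2, -0.2]

```text
clock: 17.8
eef_pos: [0.5658, 0.17, 0.3033]
eef_rot: [0.0, 0.999, -0.052, -0.0]
ft_force: [0.5, -0.2, 0.7]
gripper_width: 0.0367
grip_force: 0.0
```

```bash
python3 st.py; python3 - <<'E'
from cell import env, vision
import cv2,pickle
from h import *
C={n:vision.capture(n) for n in('scene','side','wrist')}
ims=[C[n]['color'] for n in C]; W=Cam(C['wrist'])
hsv=cv2.cvtColor(ims[2],cv2.COLOR_BGR2HSV); m=cv2.inRange(hsv,(5,110,40),(18,255,255))
n,l,st,ce=cv2.connectedComponentsWithStats(m); u=W.proj([.566,.169,.222]); print(u)
for i in range(1,n):
    if 300<st[i][4]<9000:
        r=cv2.minAreaRect(np.argwhere(l==i)[:,::-1].astype(np.float32)); P=cv2.boxPoints(r)
        print(st[i],[W.plane(p,.222)[:2].round(4).tolist() for p in P],W.plane(r[0],.222))
c=lambda i,x,y,w=107,h=80: cv2.resize(i[y:y+h,x:x+w],(400,300),interpolation=cv2.INTER_CUBIC)
cv2.imwrite('pics/st6.png',np.vstack([np.hstack([c(ims[0],390,205),c(ims[1],200,245)]),np.hstack([cv2.resize(ims[2],(400,300)),cv2.resize(ims[1],(400,300))])]))
E
```

```text
17.8 rack -0.07285446588034138 -0.000396678990868695 0.303256057929557 ft [ 0.4928 -0.2035  0.6585] tau [ 0.0325 -0.0017  0.031 ] tilt [-0.0377  0.0154] yaw -6.000299648111662
[320.60353148 219.8183542 ]
[ 279  162   81  138 5870] [[0.6078, 0.1913], [0.6025, 0.1407], [0.5023, 0.1476], [0.5083, 0.2052]] [0.55843218 0.17086942 0.222     ]
[  66  330   54   47 2039] [[0.4974, 0.3674], [0.502, 0.333], [0.4529, 0.3382], [0.4476, 0.3747]] [0.47567785 0.35315852 0.222     ]
[ 230  330  343   46 6063] [[0.4857, 0.2452], [0.459, -0.0089], [0.4163, -0.0138], [0.4444, 0.2528]] [0.45183573 0.11892913 0.222     ]
```

View pics/st6.png

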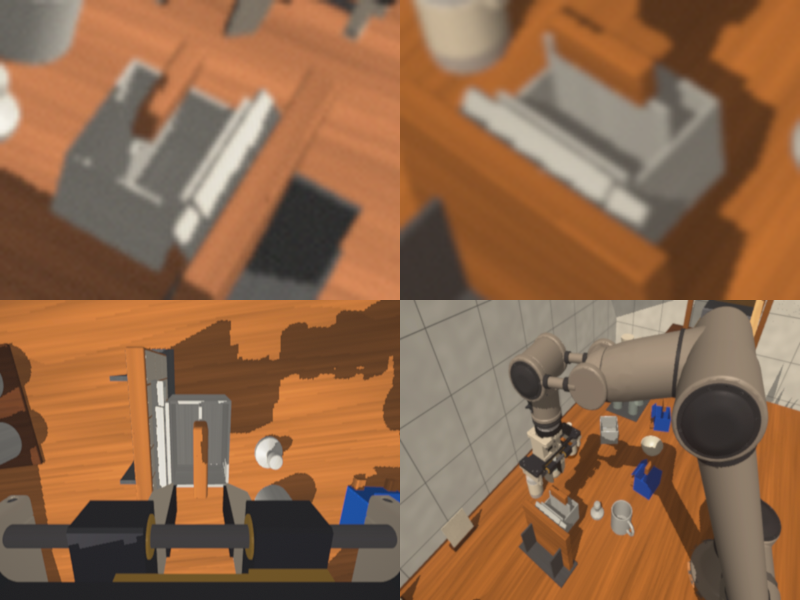

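The caddy hangs level and square, with its strip over the middle of the cleat (scene crop (225,150), side crop (560,150)). The gripper is clear above it and the bystanders have not moved.

```bash
python3 -c "
from cell import sign_off
print(sign_off())"
```

```text
the job is handed in; nothing more can be done
None
```

The caddy hangs on the middle of the cleat, fully home, level and square to the panel as far as the cameras and force readings show, let go and handed in at about 18 s; no verdict was returned.

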